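Wedge the rocking drawer unit

ROBOT

A 6-joint arm with a two-finger parallel gripper is mounted at the origin on the work surface. World frame = base frame: x ahead of the robot, y to its left, z up, the work surface at z = 0. Lengths are in m, angles in rad, forces in N, time in s.
With the tool pointing down it reaches from about 0.25 to 0.8 m from the base axis. Payload 8.5 kg.
Tool frame: the origin (TCP) lies at the centre of the arm's flange, where the gripper is bolted on; the fingertips stand 173 mm ahead of it and the grasp point (between the pads) lies 155 mm ahead of it; z points along the fingers, y is the line along which they close (so a half turn about z gives the same grasp; the last joint's range is limited). The gripper opens to 85 mm and grips with 20 to 120 N. Pads are 22 mm wide; open, the fingers measure 114 mm over their backs; the gripper's body (76 mm by 85 mm) begins 54 mm behind the grasp point. The pads swing forward as they close: fully open they stand 13 mm farther back than shut.
Start: joints at [-1.106, 0.238, -0.013, 1.319, 0, 1.571], TCP at [0.235, -0.469, 0.405] pointing down, gripper open.
Joint ranges: [-2.66, 2.66], [-1.03, 1.9], [-1.14, 1.46], [-1.82, 2.27], [-1.45, 1.34], [-3.14, 3.14]. Speed limits (rad/s): [2.22, 2.22, 2.79, 3.14, 3.14, 3.14].

INTERFACE

Orientations are given as a 3x3 rotation matrix whose columns are the frame's x, y, z axes.
In Python, from cell import reach, move_l, goto_joints, set_gripper, wait, solve_ik, sense, camera, get_calibration, PlanningError, job_done, boxes_of, trace gives the robot as it stands. Calls block until the motion is done:
- reach(position, orientation): joint-space move of the TCP to a pose.
- move_l(position, rotation=None, speed=0.15, threshold=None): straight line of the TCP; rotation=None keeps the orientation; speed is the mean speed in m/s. With threshold (N) it stops when the force on the tool has changed by that much, and returns True; else False.
- goto_joints(angles): joint-space move.
- set_gripper(opening, effort=None): opening from 0.0 (shut) to 1.0 (fully open); effort is the grip in N (None keeps the last); returns when the fingers have stopped.
- wait(seconds).
- solve_ik(position, orientation): joint angles nearest the present ones, or None.
- sense(): the state.
- camera(name): name is "scene" or "top" or "wrist"; returns the picture (384x512x3 uint8, red, green, blue); there is no depth.
- get_calibration(name): a dict with "fx", "fy", "cx", "cy" (pixels), "eye" and "rotation" of the camera in the world; the wrist camera has in their place "hand_eye" (4x4, takes a point from camera to tool coordinates, whose origin is the TCP and whose axes are the flange's). Camera axes: x right, y up, looking along -z (the intrinsics and any distortion apply to the point x, -y, -z); pixel columns grow to the right and rows downward; lengths in m; the calibration is good to about 2 mm. The wrist camera is an equidistant fisheye: a pixel r from the principal point sees the ray r / f radians off the axis. A picture is of the moment at which its call begins: read the wrist's pose just before it. get_calibration takes no time and is no camera call.
A pose or a line that the arm cannot do raises PlanningError and nothing moves.
- job_done(): hands the job in, once; it reports no verdict.
Trained networks look in the newest picture that a camera, given by its name, has taken for a name from the list of things; names that differ only in an ending like _2 or _b are one class to them, and where a whole thing is asked for, a point or a joint stands for the part that bears it (a point fixed in the world has none). Each returns a list of dicts, best first, with "conf" (0 to 1); they miss things now and then, are a little off and sometimes report something else, mostly with a low value. They report only what shows in the picture. A call takes as long as a camera call. They do not tell look-alikes from the thing itself.
- boxes_of(label, camera): "xyz" ([x, y, z] in m, in world coordinates, good to about 4 mm: the middle of the surface that is visible of it).
- trace(label, camera): "mask" (384x512 bool, what is visible of it).
The state is a dict: "t": time; "joint_pos": joint angles; "joint_vel": joint speeds; "joint_torque": joint torques, N m; "position": TCP position; "eef_rot": TCP orientation; "force": force on the tool from outside, world axes, zero at the start; "moment": the same for the moment, N m; "gripper_width": opening from 0.0 (shut) to 1.0 (fully open).
Only numpy, scipy, OpenCV 4.12 (cv2) and the standard library are available. Lean on these libraries where they do the work, as an engineer would, in place of code of your own. Each camera call takes 0.05 s, during which the arm holds its last target. There are 200 camera calls.

TASK

The low drawer unit on the desk rocks because one of its feet does not reach the desk. Without picking anything up, push the wooden wedge with your fingertips, thin end first, under that foot until it is just snug and the unit is still level; then press firmly down on top of the unit right over that foot to prove that it no longer rocks, pushing the wedge a little more and pressing again if it does. Leave the wedge in place, do not shove the unit along, and leave the other things on the desk alone.

Things in the scene. Friction and masses are not known exactly. Their poses are not given: they have to be found in the camera images.
- unit: low grey drawer unit, 180 (its x) x 240 (its y) x 68 mm high, about 2 kg; case underside 20 mm above the desk, on four round feet 28 mm across, 70 mm (x) and 100 mm (y) from the middle. Origin on the desk under the middle; z up; drawer fronts face -x. The foot at -x, +y is wound up too high, so the level unit stands on the other three. A note block (16 mm high) is stuck on top at +x, -y
- short_foot (a point): point of the unit at desk level, straight below the centre of the short foot (28 mm across; its underside is 6 to 11 mm above this point, how much is unknown), 20 mm in from the two sides. Moves with the unit
- press_spot (a point): point on the flat top of the unit straight above the short foot, 68 mm above the desk: press here to test. Unwedged, the unit tips down here at about 2 N, rocking about the line through the two neighbouring feet, 115 mm from the short foot
- wedge: plain wooden door-stop wedge, loose beside the unit's +y side, thin end roughly towards the short foot: 100 mm long, 45 mm wide, 60 g; thickness rises evenly from 2 mm at the thin end to 24 mm at the upright back. Origin: middle of its underside; +x to the thin end (50 mm away), z up. Slides with under 1 N; 2 to 6 N of push are felt when it starts to lift the foot
- wedge_tip (a point): middle of the wedge's thin end, at desk level
- wedge_back (a point): middle of the foot of the wedge's upright back face (24 mm high, 45 mm wide), at desk level: push here
- tumbler: grey open tumbler, 74 mm across, 110 mm high, origin at the centre of its underside; to be left alone
- calculator: white desk calculator, 150 x 100 x 18 mm, origin at the centre of its underside; to be left alone
- stapler: black and steel stapler, 140 mm long (its x), 35 mm wide, 58 mm high, origin at the centre of its underside; to be left alone
There are look-alikes about, which are no part of the job. Of the things like the wedge, leave any that is blue; of the rest the smaller one is meant.

How it is judged:
By the outcome, as a careful person would: the job done as asked, in the order asked, and still so for the second after the job is handed in, with the robot touching nothing.
It also fails if it takes over 54 s, if anything falls off the work surface, if the arm or the gripper's body presses on something with over 40 N, if the wrist force passes 120 N, or if a joint passes its speed limit or range.

## Working session

There is one attempt and no reset: what is moved stays moved. The work goes in short steps, each a Python script; the robot and the scene stay as the last script left them, time stands still between calls to the robot, and variables do not carry over. Pictures are saved under pics/ and viewed, on a budget of 10 in all, crops included, one or two more only if the job needs it, and the job is handed in when it is done.

```bash
mkdir -p pics; ls; python3 - <<'E'
from cell import *
import cv2,numpy as np
for n in("top","scene"):
    im=camera(n); cv2.imwrite(f"pics/{n}0.png",im[:,:,::-1])
    c=get_calibration(n); print(n,{k:np.round(v,4).tolist() for k,v in c.items()})
    for l in("unit","wedge","tumbler","calculator","stapler","short_foot","wedge_tip","wedge_back","press_spot"):
        print(l,[(round(d["conf"],2),np.round(d["xyz"],3).tolist()) for d in boxes_of(l,n)])
s=sense();print(s["t"],s["eef_rot"],s["force"])
E
```

```text
pics
top {'fx': 351.8581, 'fy': 351.8581, 'cx': 257.2028, 'cy': 187.5415, 'eye': [0.4142, -0.0957, 1.1542], 'rotation': [[0.0056, 0.9915, -0.1301], [-0.9999, 0.0073, 0.012], [0.0128, 0.13, 0.9914]]}
unit [(0.81, [0.558, -0.116, 0.067])]
wedge [(0.93, [0.577, 0.146, 0.021]), (0.71, [0.426, 0.078, 0.015]), (0.7, [0.334, -0.175, 0.017])]
tumbler [(0.78, [0.759, 0.157, 0.067])]
calculator [(0.89, [0.439, -0.441, 0.02])]
stapler [(0.79, [0.776, -0.083, 0.057])]
short_foot [(0.96, [0.558, -0.112, 0.069]), (0.6, [0.425, 0.077, 0.011])]
wedge_tip [(0.93, [0.424, 0.076, 0.011]), (0.84, [0.58, 0.148, 0.015]), (0.8, [0.331, -0.179, 0.019])]
wedge_back [(0.86, [0.334, -0.174, 0.017]), (0.69, [0.584, 0.148, 0.018])]
press_spot [(0.86, [0.558, -0.118, 0.071]), (0.34, [0.427, 0.075, 0.009])]
scene {'fx': 398.4614, 'fy': 398.4614, 'cx': 255.3263, 'cy': 187.0164, 'eye': [1.2456, -0.4635, 1.121], 'rotation': [[0.4775, -0.7075, 0.521], [0.8785, 0.3957, -0.2679], [-0.0166, 0.5856, 0.8104]]}
unit [(0.94, [0.585, -0.128, 0.07]), (0.44, [0.783, -0.09, 0.052])]
wedge [(0.97, [0.594, 0.142, 0.02]), (0.79, [0.431, 0.083, 0.01]), (0.69, [0.451, -0.445, 0.016]), (0.56, [0.349, -0.183, 0.012])]
tumbler [(0.72, [0.753, 0.15, 0.07])]
calculator [(0.97, [0.454, -0.445, 0.015]), (0.35, [0.432, 0.08, 0.011])]
stapler [(0.65, [0.787, -0.091, 0.051])]
short_foot [(0.61, [0.58, -0.134, 0.064]), (0.47, [0.449, -0.445, 0.018]), (0.39, [0.435, 0.08, 0.012])]
wedge_tip [(0.84, [0.435, 0.079, 0.013]), (0.72, [0.594, 0.143, 0.016]), (0.7, [0.351, -0.184, 0.013])]
wedge_back [(0.9, [0.599, 0.145, 0.016]), (0.62, [0.349, -0.183, 0.013])]
press_spot [(0.66, [0.43, 0.08, 0.012]), (0.6, [0.582, -0.127, 0.065])]
1.0 [[ 8.93895810e-01  4.48274781e-01 -4.77796582e-05]
 [ 4.48274784e-01 -8.93895805e-01  8.77431227e-05]
 [-3.37700691e-06 -9.98516256e-05 -9.99999995e-01]] [-0.34862531 -0.4456013   0.70856774]
```

```bash
python3 - <<'E'
import cv2
im=cv2.imread("pics/top0.png"); cv2.imwrite("pics/topbig.png",cv2.resize(im[80:330,110:430],None,fx=2.4,fy=2.4,interpolation=cv2.INTER_CUBIC))
E
```

```text
(no output)
```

View pics/topbig.png

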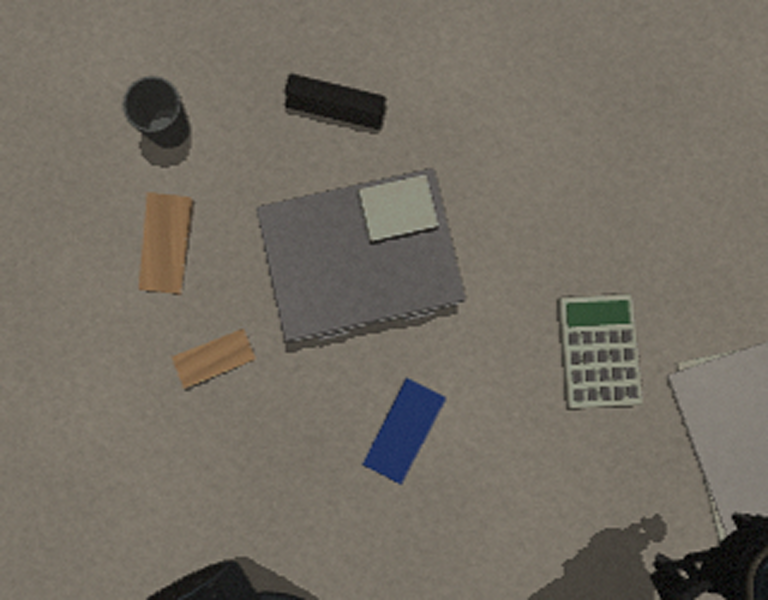

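View pics/scene0.png

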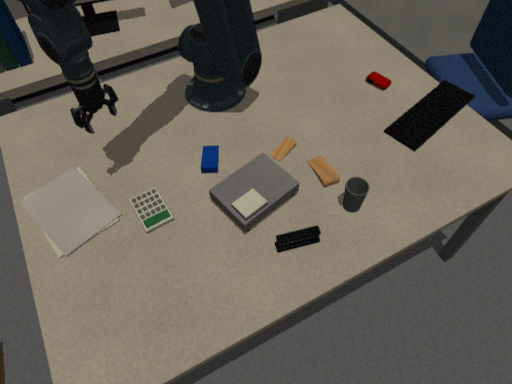

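Wedge-like things in the crop: a large wooden one at (167,243), a small wooden one at (213,358) and a blue one at (404,430). The small wooden one is meant: it isn't blue, it is the smaller of the two wooden ones, and it lies by the drawer-front/+y corner at (287,340). Next I'll fit poses from the masks and confirm with an enlarged crop.

```bash
cat > h.py <<'E'
from cell import *
import cv2,numpy as np
from scipy.optimize import minimize
def proj(P,cal,pose=None):
    P=np.atleast_2d(P)
    if "hand_eye" in cal:
        T=np.eye(4);T[:3,:3]=pose[1];T[:3,3]=pose[0];T=T@np.array(cal["hand_eye"]);R,e=T[:3,:3],T[:3,3]
        q=(P-e)@R;v=np.c_[q[:,0],-q[:,1],-q[:,2]];rho=np.hypot(v[:,0],v[:,1]);k=np.arctan2(rho,v[:,2])/np.maximum(rho,1e-9)
        return np.c_[cal["fx"]*v[:,0]*k+cal["cx"],cal["fy"]*v[:,1]*k+cal["cy"]]
    q=(P-np.array(cal["eye"]))@np.array(cal["rotation"])
    return np.c_[cal["fx"]*q[:,0]/-q[:,2]+cal["cx"],-cal["fy"]*q[:,1]/-q[:,2]+cal["cy"]]
def W(p,P):
    c,s=np.cos(p[2]),np.sin(p[2]);P=np.atleast_2d(np.array(P,float))
    return np.c_[p[0]+c*P[:,0]-s*P[:,1],p[1]+s*P[:,0]+c*P[:,1],P[:,2]]
def box(x,y,z0,z1,cx=0,cy=0): return [(cx+a*x,cy+b*y,z) for a in(-.5,.5) for b in(-.5,.5) for z in(z0,z1)]
UNIT=box(.18,.24,.02,.068)
WEDGE=[(a,b*.0225,z) for b in(-1,1) for a,z in((.05,0),(.05,.002),(-.05,0),(-.05,.024))]
def cost(p,model,views):
    t=0
    for m,cal,pose in views:
        h=cv2.convexHull(proj(W(p,model),cal,pose).astype(np.float32))
        r=np.zeros((384*4,512*4),np.uint8)
        cv2.fillConvexPoly(r,np.round(((h+.5)*4-.5)*16).astype(np.int32),255,shift=4)
        r=cv2.resize(r,(512,384),interpolation=cv2.INTER_AREA)/255.
        t+=np.abs(r-m).sum()/m.sum()
    return t/len(views)
def fit(model,views,p0):
    s=np.array([p0]+[np.array(p0)+d for d in np.diag([.012,.012,.12])])
    r=minimize(cost,p0,(model,views),method="Nelder-Mead",options=dict(initial_simplex=s,xatol=1e-4,fatol=1e-5,maxiter=200));return r.x,r.fun
def masks(label,cam,near,cal,pose=None):
    q=proj([near],cal,pose)[0]
    L=[d for d in trace(label,cam)]
    return min(L,key=lambda d:np.linalg.norm(np.argwhere(d["mask"])[:,::-1].mean(0)-q))["mask"].astype(float)
E
python3 - <<'E'
from h import *
V={}
for n in("top","scene"):
    im=camera(n);cal=get_calibration(n)
    V[n]=[(masks("unit",n,(.56,-.12,.06),cal),cal,None),(masks("wedge",n,(.43,.08,.01),cal),cal,None)]
for name,i,M,p0 in(("unit",0,UNIT,(.56,-.118,.22)),("wedge",1,WEDGE,(.427,.078,-1.2)),("wedgerev",1,WEDGE,(.427,.078,1.94))):
    for vs in(("top",),("scene",),("top","scene")):
        p,f=fit(M,[V[v][i] for v in vs],p0);print(name,vs,np.round(p,4),round(f,4))
        if name=="unit": print("  foot",W(p,[(-.07,.1,0)])[0].round(4))
s=camera("scene")[:,:,::-1];cv2.imwrite("pics/sc1.png",cv2.resize(s[125:215,200:350],None,fx=5,fy=5,interpolation=cv2.INTER_CUBIC))
E
```

```text
unit ('top',) [ 0.5641 -0.1175  0.2315] 0.0411
  foot [ 0.4731 -0.0362  0.    ]
unit ('scene',) [ 0.564 -0.117  0.239] 0.0626
  foot [ 0.4723 -0.0364  0.    ]
unit ('top', 'scene') [ 0.5642 -0.1179  0.2289] 0.0521
  foot [ 0.4733 -0.0364  0.    ]
wedge ('top',) [ 0.4301  0.0775 -1.1592] 0.0659
wedge ('scene',) [ 0.43    0.0778 -1.1744] 0.0778
wedge ('top', 'scene') [ 0.43    0.0777 -1.1725] 0.072
wedgerev ('top',) [0.4289 0.0801 1.956 ] 0.0835
wedgerev ('scene',) [0.4266 0.0864 1.9909] 0.1962
wedgerev ('top', 'scene') [0.4288 0.0812 1.9812] 0.1465
```

View pics/sc1.png

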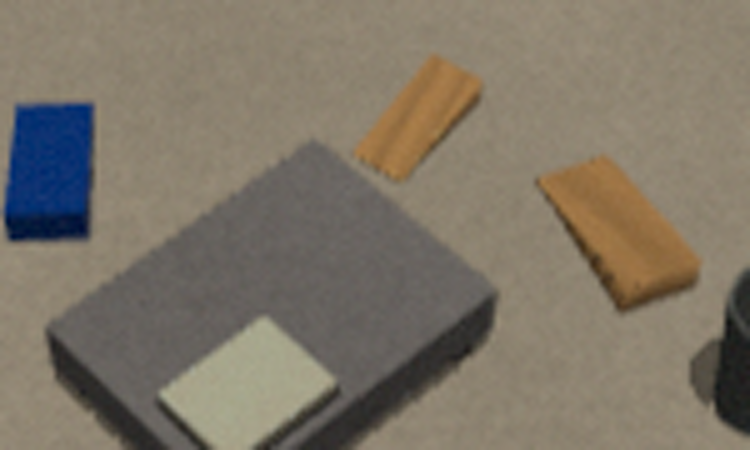

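The crop confirms it: the small wooden wedge has its thin end at (355–400,160–180) next to the unit, and its thick back at (435–480,60–90). The other wooden wedge, at (620,230), is bigger. Now I'll go behind its back.

```bash
cat >> h.py <<'E'
FOOT=np.array([.4731,-.0363]);BACK=np.array([.4104,.1237])
d=(FOOT-BACK)/np.linalg.norm(FOOT-BACK);l=np.array([-d[1],d[0]])
def rot(sg=1):
    y=np.r_[sg*l,0];z=np.array([0,0,-1.]);return np.c_[np.cross(y,z),y,z]
def along():  # distance of TCP short of the foot along d, lateral, height
    p=sense()["position"];v=FOOT-np.array(p[:2]);return float(v@d),float(v@l),float(p[2])
def fd(): return -float(np.array(sense()["force"])[:2]@d)
E
python3 - <<'E'
from h import *
p=BACK-.035*d
for sg in(1,-1):print(sg,solve_ik([*p,.2],rot(sg)))
j0=np.array(sense()["joint_pos"])
sg=min((1,-1),key=lambda s:abs(np.array(solve_ik([*p,.3],rot(s)))-j0).max());print(sg)
open("sg.txt","w").write(str(sg))
set_gripper(.12)
reach([*p,.32],rot(sg));print(sense()["t"],sense()["force"])
print(move_l([*p,.205],speed=.15),move_l([*p,.182],speed=.05,threshold=4))
s=sense();print(s["t"],s["position"],s["force"],s["gripper_width"],along())
cv2.imwrite("pics/w1.png",cv2.resize(camera("wrist")[:,:,::-1],None,fx=1.5,fy=1.5))
E
```

```text
1 [ 0.37449796  0.2525143  -0.58327848  0.73500355  0.          1.57181178]
-1 [ 0.37449796  0.2525143  -0.58327848  0.73500355  0.         -1.56978087]
1
4.375 [-0.33954833  0.69499915  0.49028343]
False False
5.9 [0.3975637  0.15628321 0.18181871] [0.09938001 0.15114698 1.06883166] 0.12041382092629091 (0.20686715616508303, 6.308872664027173e-05, 0.18181870902435399)
```

View pics/w1.png

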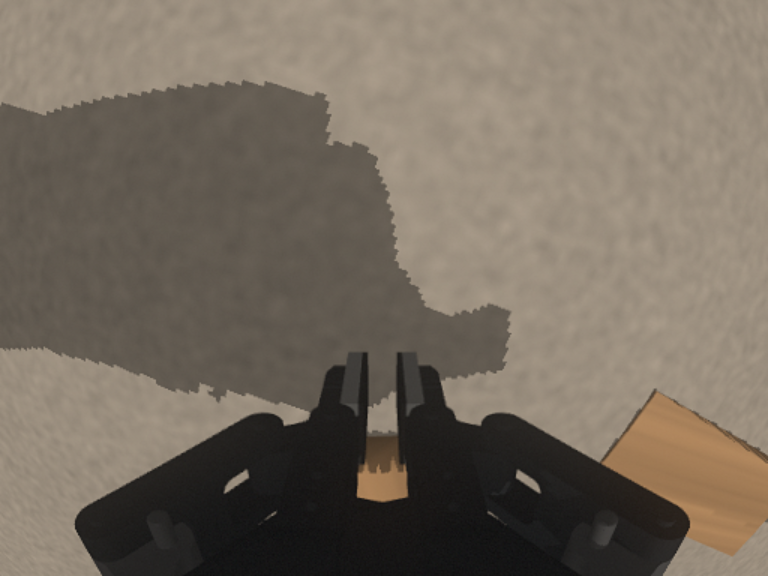

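The fingertips are centred behind the wedge, whose back shows between the fingers at (380,470). Pushing now.

```bash
python3 - <<'E'
from h import *
def to(a,**k): return move_l([*(FOOT-a*d),.182],**k)
print(fd(),to(.150,speed=.05,threshold=4),along()[0],fd())
print(to(.120,speed=.05,threshold=4),along()[0],fd())
a=.120
while a>.078:
    a-=.001; to(a,speed=.02); f=fd(); print(round(along()[0],4),round(f,2),end=" | ")
    if f>2.5: break
print(sense()["t"],sense()["force"],along())
for n in("top","scene"):cv2.imwrite(f"pics/{n}2.png",camera(n)[:,:,::-1])
a=cv2.resize(cv2.imread("pics/top2.png")[150:260,180:310],(600,508),interpolation=cv2.INTER_CUBIC)
cv2.imwrite("pics/t2.png",a)
E
```

```text
-0.2907874964627285 False 0.15016460135018295 0.3428374715016052
False 0.11985368169562403 0.9181293825909411
0.1191 0.26 | 0.118 -0.0 | 0.1169 0.19 | 0.1159 -0.15 | 0.1149 1.03 | 0.1139 -0.13 | 0.1129 0.69 | 0.1119 -0.13 | 0.1109 -0.79 | 0.1099 -0.58 | 0.1089 0.63 | 0.1079 -0.11 | 0.1069 0.77 | 0.1059 0.78 | 0.1049 -0.86 | 0.1039 -1.11 | 0.1029 -0.71 | 0.1019 0.07 | 0.101 -0.15 | 0.0999 -0.81 | 0.0989 -0.52 | 0.0979 -0.53 | 0.0969 -0.27 | 0.0959 -1.05 | 0.0949 -0.48 | 0.0939 -0.25 | 0.093 0.47 | 0.0922 4.4 | 14.9833 [-1.42100685  4.17065375  2.18872348] (0.0921966701677691, 5.2567974241954464e-05, 0.18198856710843245)
```

View pics/t2.png

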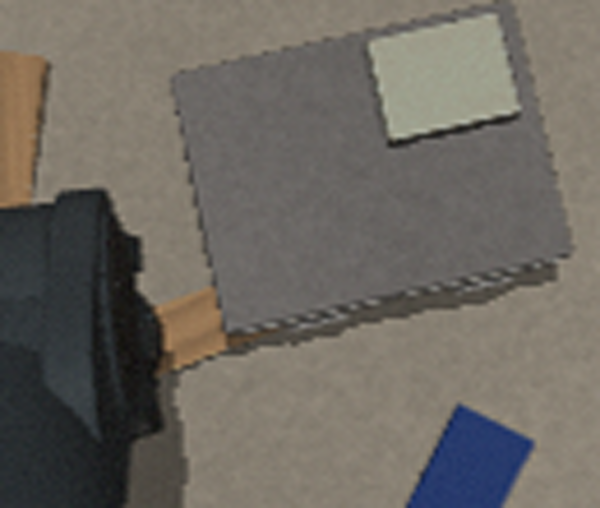

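The foot was felt at a sharp rise (0.5 to 4.4 N). The picture shows the wedge going in under the corner at (190,330), and the unit hasn't visibly shifted. Now I'll back off and press.

```bash
cat >> h.py <<'E'
def press():
    set_gripper(0.0)
    P=lambda z:[*FOOT,z]
    reach(P(.29),rot(1)); move_l(P(.255),speed=.1)
    f0=np.mean([sense()["force"][2] for _ in range(5)])
    hit=move_l(P(.225),speed=.02,threshold=3);z=sense()["position"][2];print("hit",hit,z,"f",sense()["force"][2]-f0)
    for k in range(25):
        z-=.0004; move_l(P(z),speed=.01); s=sense(); f=s["force"][2]-f0
        print(round(1e3*s["position"][2],2),round(f,1),end=" | ")
        if f>20: break
    wait(.3);s=sense();print("\nhold",s["position"],np.array(s["force"]).round(1))
    move_l(P(.29),speed=.12);print(sense()["t"])
E
python3 - <<'E'
from h import *
p=FOOT-.135*d
move_l([*p,.182],speed=.1);move_l([*p,.29],speed=.2)
V=[]
for n in("top","scene"):
    camera(n);cal=get_calibration(n);V.append([(masks(q,n,w,cal),cal,None) for q,w in(("unit",(.56,-.12,.06)),("wedge",(.44,.02,.01)))])
print([np.round(fit(UNIT,[v[0]],(.564,-.1175,.23))[0],4).tolist() for v in V])
press()
E
```

```text
[[0.5632, -0.1183, 0.2314], [0.5633, -0.1165, 0.2231]]
hit True 0.24139268355267146 f 7.707739723166496
241.38 9.1 | 241.27 13.0 | 241.17 17.0 | 241.07 22.0 | 
hold [ 0.47297489 -0.03629248  0.24109709] [-5.3  0.4 21.8]
20.7
```

It's stiff, but a 3 N trigger could hide a small rock that starts at 2 N. I'll press again with fine steps through first contact.

```bash
python3 - <<'E'
from h import *
P=lambda z:[*FOOT,z]
move_l(P(.2440),speed=.1);wait(.2)
f0=np.mean([sense()["force"][2] for _ in range(5)])
z=.2440
while z>.2385:
    z-=.0002; move_l(P(z),speed=.01); s=sense(); f=s["force"][2]-f0
    print(round(1e3*s["position"][2],2),round(f,1),end=" | ")
    if f>22: break
wait(.3);print("hold",np.array(sense()["force"]).round(1))
move_l(P(.29),speed=.12);reach([.40,.20,.33],rot(1));print(sense()["t"])
A=[]
for n in("top","scene"):
    im=camera(n)[:,:,::-1];cal=get_calibration(n)
    print(n,np.round(fit(UNIT,[(masks("unit",n,(.56,-.12,.06),cal),cal,None)],(.564,-.1175,.23))[0],4))
    q=proj([[*(FOOT-.05*d),0]],cal)[0].astype(int)
    A.append(cv2.resize(im[q[1]-45:q[1]+45,q[0]-35:q[0]+35],(390,501),interpolation=cv2.INTER_CUBIC))
cv2.imwrite("pics/c3.png",np.hstack(A));print(sense()["t"])
E
```

```text
243.93 0.3 | 243.6 -0.4 | 243.39 0.4 | 243.18 0.3 | 243.01 0.2 | 242.79 0.4 | 242.57 -0.1 | 242.39 0.1 | 242.18 -0.3 | 242.0 0.5 | 241.79 0.1 | 241.6 0.9 | 241.49 1.8 | 241.44 5.5 | 241.41 9.1 | 241.35 10.2 | 241.32 12.5 | 241.27 15.0 | 241.19 16.5 | 241.17 19.3 | 241.13 21.1 | 241.08 24.0 | hold [-7.6  0.2 23.1]
28.8583
top [ 0.563  -0.1176  0.2227]
scene [ 0.5641 -0.116   0.2274]
29.0583
```

View pics/c3.png

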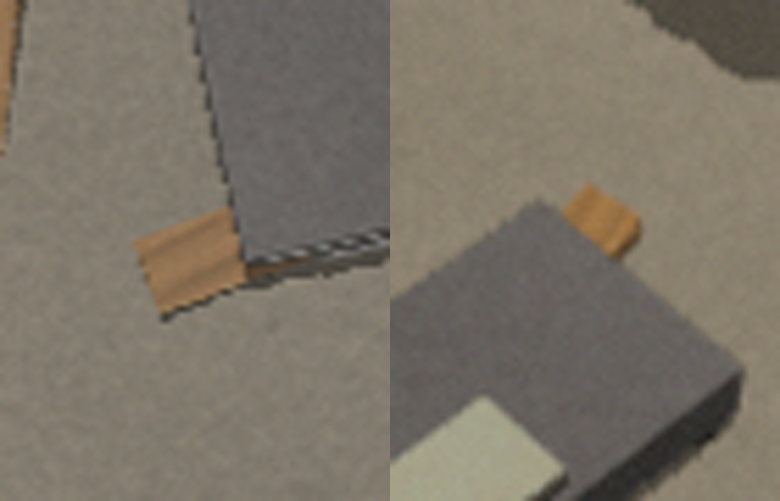

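Force rises steadily to 24 N within 0.5 mm, with no plateau, so it doesn't rock. The wedge sits in place under the corner at left (190,260) and right (605,215), and the arm is clear of everything.

```bash
python3 -c "
from cell import *
print(job_done())"
```

```text
the job is handed in; nothing more can be done
None
```

The wedge is under the short foot, the unit no longer rocks there, and I handed the job in at about 29 s.

- **Push:** I used the smaller wooden wedge and pushed its back with the fingertips, thin end first. I stopped when the push force jumped from about 0.5 to 4.4 N within a millimetre, where it met the foot.
- **Press tests:** I pressed over the foot twice, to about 22 N and 24 N. The first press could have hidden a small rock because it only triggered at 3 N. The second went in fine steps and rose steadily from first touch to 24 N within about 0.5 mm. No extra push was needed.
- **Final pictures:** The wedge was still in place and the arm was clear. The unit's position agreed with the start to within about 1 mm, which is as fine as the fits can tell. I did not measure level on its own; it rests on stopping at first contact.
- **Sideways load:** The presses also put 5 to 8 N sideways on the tool, but the unit did not visibly move.

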